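# Bolt the bread bin's hatch shut

### The job

Lock up the bread bin: its hatch is riding up on its rubber seal, so press it down flush while you slide the barrel bolt through the keeper, then find the notch by feel, turn the bolt's handle right down into it and let go. Feel your way and do not ram or force the bolt, its barrel, the keeper or the hatch, and leave the other things where they are.

Things in the scene. Friction and masses are not known exactly. Their poses are not given: they have to be found in the camera images.
- bread_bin: Pale wooden box, 260 (x) x 360 (y) x 95 mm high, fixed. Origin: centre of its underside; x points to its rear (away from the robot at yaw 0), y to its left, z up. In its top a hatch, x -80 to +95, y -145 to +65 mm, hinged along its rear edge; the rest of the top is fixed. The bolt lies along the line y = -40 mm.
- hatch (a joint): Angle of the hatch in rad: 0 shut and flush, growing as it lifts; hinge line at the bin's x = 95, z = 95 mm. A springy seal holds its front edge 4 to 6 mm proud (0.02 to 0.035 rad). Pressing down on the upright knob shuts it: 4 to 9 N over some 3 mm, then it lands on a rigid ledge. It springs up again unless held down or bolted (then it rests at about 0.008).
- ledge: Rigid wooden ledge in the bin under the hatch's front edge, on which the shut hatch lands (origin: middle of its top). Pressing the hatch down hard loads it.
- keeper: Steel staple, 24 mm wide, 10 mm long, on the bin's fixed front rail. Origin: on the pin's line when the hatch is shut, 12 mm above the bin's top; axes as the bin's. Opening 14 mm wide, its bridge 1.5 mm above the 10 mm pin: the round-nosed pin strikes the bridge unless the hatch is pressed to within about 3 mm of shut.
- barrel: Steel base plate 108 x 28 x 3 mm on the hatch; origin on the hatch top below the handle's place at travel 0, axes as the hatch's. On it a barrel cover, 22 mm wide, 23 mm high, with a straight 12 mm slot for the handle's square 7 mm stem, ended in front by a solid stop. In the slot's right (bin's -y) cheek is a notch 9.5 mm long; the slot runs on past it to the stop.
- bolt (a joint): Travel in m, 0 drawn back (starts at 0 to 6 mm), growing forward (bin's -x). Slides with 2.5 N, stays put. The pin meets the keeper at about 11 mm, stands out through it from 22. The barrel cover is clamped in slotted screw holes, so its stop comes anywhere from 30 to 46 mm, new each time and not measured: feel for it. About 10 N is plenty; 30 N on the cover would shift it.
- handle (a joint): Turn of the handle about the pin in rad: 0 upright (square to the hatch), +1.45 folded down to the right (bin's -y), its end stop. In the slot it stays within about 0.3 of upright. It drops into the notch only when drawn back 5 mm (give or take 1) from where the stem met the stop. It takes about 1 N at the knob and stays where it is left.
- knob (a point): Centre of the handle's knob, a steel ball 18 mm in diameter, 34 mm from the pin's axis, which runs 12 mm above the hatch. Upright, its top is 55 mm above the hatch, with free room around. Held in a tight grip it does not pivot well: let go and push it over from its left, following its arc. Pressed straight down before it is some 55 degrees over, it jams by friction.
- bolt_tip (a point): Front end of the bolt's pin (10 mm in diameter, round-nosed), on its axis, 61 mm ahead of the handle's stem.
- timer: Kitchen timer, 64 x 46 mm high, standing on the left fixed part of the bin's top. Origin: centre of its underside. Bystander.
- garlic: Garlic bulb, about 52 mm, on the left rear of the bin's top. Bystander.
- tin: Low food tin, 75 mm diameter, 58 mm high, left of the bin. Bystander.
- jar: Squat screw-top jar, 73 mm diameter, 91 mm high, right of the bin. Bystander.
- lemon: Lemon, about 71 x 53 mm, on the fixed wooden chopping board at the right. Bystander.
- mandarin: Mandarin, about 62 mm, on the chopping board. Bystander.

How it is judged:
By the outcome, as a careful person would: the job done as asked, in the order asked, and still so for the second after the job is handed in, with the robot touching nothing.
It also fails if it takes over 70 s, if anything falls off the work surface, if the arm or the gripper's body presses on something with over 40 N, if the wrist force passes 120 N, or if a joint passes its speed limit or range.

### The arm

A 6-joint arm with a two-finger parallel gripper is mounted at the origin on a cart in front of the work surface, level with it; the furniture and walls round the work are solid. World frame = base frame: x ahead of the robot, y to its left, z up, the work surface at z = 0. Lengths are in mm, angles in rad, forces in N, time in s.
With the tool pointing down it reaches from about 275 to 1000 mm from the base axis. Payload 8.4 kg.
Tool frame: the origin (TCP) lies midway between the tips of the shut fingers; the grasp point (between the pads) lies 19 mm behind it; z points along the fingers, y is the line along which they close (so a half turn about z gives the same grasp; the last joint's range is limited). The gripper opens to 85 mm and grips with 20 to 120 N. Pads are 22 mm wide; open, the fingers measure 114 mm over their backs; the gripper's body (76 mm by 85 mm) begins 54 mm behind the grasp point. The pads swing forward as they close: fully open they stand 13 mm farther back than shut.
Start: joints at [1.174, 0.353, 1.633, -0, 1.155, -0.002], TCP at [240.389, 576.924, 231.281] pointing down, gripper open.
Joint ranges: [-2.63, 2.63], [-0.92, 2.1], [0.06, 2.66], [-1.3, 4.44], [0, 2.69], [-3.02, 3.02]. Speed limits (rad/s): [2.22, 2.22, 2.79, 3.14, 3.14, 3.14].

### API

Orientations are given as [roll, pitch, yaw] about the fixed x, y, z axes, in that order (R = Rz(yaw) Ry(pitch) Rx(roll)).
In Python, from rig import monitor, imaging, r gives the robot as it stands.
- The arm moves only by the tool drive_tool, never from a script. Its argument "plan" is a list of rows, each an object of numbers: "x", "y", "z": the shift along the tool's x, y, z in units of 50 mm (1.0 is 50 mm); "ax", "ay", "az": the turn, a rotation vector about the tool's x, y, z in units of 6 degrees (1.0 is 6 degrees); "hand": the finger opening in mm, from 0 to 85.4. In form: [{"x": .., "y": .., "z": .., "ax": .., "ay": .., "az": .., "hand": ..}, ...]. A call has 1 to 8 rows; each row is the pose to reach, as a shift and turn from the pose commanded when the call began, along the tool's axes at that moment; what a row does not reach only later rows make up. A row lasts 1/10 s, in which the tool goes at most 50 mm and 8.59 degrees, less where a joint would pass 70% of its speed; a pose out of reach is approached as far as the arm can. A call with a gripper value outside its range is refused whole. The fingers move at their own pace and stop on an object; "grip_force" is the grip in N (left out, the last holds). Time passes only in rows, so rows that repeat a pose let the fingers close. It gives the time, the measured TCP pose, the force, the opening and the grip force at its end, in the units of the state.
- monitor.sense(): the state, without advancing time (a new reading comes with each control period).
- imaging.grab_frame(name): name is "side" or "top" or "wrist"; returns the picture (400x640x3 uint8, red, green, blue); there is no depth.
- imaging.camera_info(name): a dict with "mtx" (3x3 intrinsics, pixels), "R" (3x3) and "t" (3): a world point X has camera coordinates R X + t. Camera axes: x right, y down, z forward; pixel columns grow to the right and rows downward; lengths in mm; the calibration is good to about 2 mm. The wrist camera is an equidistant fisheye: a pixel r from the principal point sees the ray r / f radians off the axis. A picture is of the moment at which its call begins: read the wrist's pose just before it. camera_info takes no time and is no camera call; for the wrist camera it gives the pose at the moment of the call.
- r.sign_off(): hands the job in; it is judged then, once.
The state is a dict: "clock": time; "qpos": joint angles; "qvel": joint speeds; "joint_efforts": joint torques, N m; "eef_pos": TCP position; "tcp_rot": TCP orientation; "contact_force": force on the tool from outside, world axes, zero at the start; "wrist_torque": the same for the moment, N m; "opening": opening from 0.0 (shut) to 1.0 (fully open); "grasp_force": force on a finger pad.
Only numpy, scipy, OpenCV 4.12 (cv2) and the standard library are available. Lean on these libraries where they do the work, as an engineer would, in place of code of your own. Each camera call takes 0.05 s, during which the arm holds its last target. There are 200 camera calls.

## Working session

There is one attempt and no reset: what is moved stays moved. The work goes in short steps, Python scripts to look and compute and a tool call to move; the robot and the scene stay as the last step left them, time stands still between calls to the robot, and variables do not carry over. Pictures are saved under pics/ and viewed, at most 10 in all, crops included, and the job is handed in when it is done.

Besides the shell and the picture viewer there is one more tool, called after "Emit:" by a JSON object that holds its "op" and its "data", one argument or row to a line. drive_tool: Moves the arm, as the interface text tells. Its arguments: {"type":"object","properties":{"plan":{"type":"array","items":{"type":"object","properties":{"x":{"type":"number"},"y":{"type":"number"},"z":{"type":"number"},"ax":{"type":"number"},"ay":{"type":"number"},"az":{"type":"number"},"hand":{"type":"number"}}}},"grip_force":{"type":"number"}},"required":["plan"]}

```bash
mkdir -p pics; ls
python3 - <<'E'
from rig import monitor, imaging, r
import cv2
s=monitor.sense(); print({k:s[k] for k in('clock','eef_pos','tcp_rot','contact_force','opening')})
for n in('side','top'):
    i=imaging.camera_info(n); print(n,i)
    cv2.imwrite(f'pics/{n}0.png',imaging.grab_frame(n)[:,:,::-1])
E
```

```text
pics
{'clock': 0.0, 'eef_pos': array([240.16671389, 576.4827883 , 230.55843099]), 'tcp_rot': array([-3.14018487e+00, -5.14727578e-05,  2.74680021e+00]), 'contact_force': array([0.03979068, 0.30277279, 0.02382135]), 'opening': 0.9996140334987421}
side {'mtx': array([[399.24636587,   0.        , 314.7966368 ],
       [  0.        , 399.24636587, 195.41220763],
       [  0.        ,   0.        ,   1.        ]]), 'R': array([[-0.99593894, -0.0895552 , -0.00924582],
       [-0.04815207,  0.61662255, -0.78578496],
       [ 0.07607231, -0.78214864, -0.61843068]]), 't': array([ 560.48569242,  177.15281016, 1387.05654973])}
top {'mtx': array([[420.71074237,   0.        , 317.48180067],
       [  0.        , 420.71074237, 196.86511342],
       [  0.        ,   0.        ,   1.        ]]), 'R': array([[-0.02623036, -0.99938585, -0.02323566],
       [-0.98166063,  0.03014168, -0.18823889],
       [ 0.18882364,  0.01787196, -0.98184837]]), 't': array([ -69.25297479,  560.65501583, 1316.17558897])}
```

View pics/top0.png

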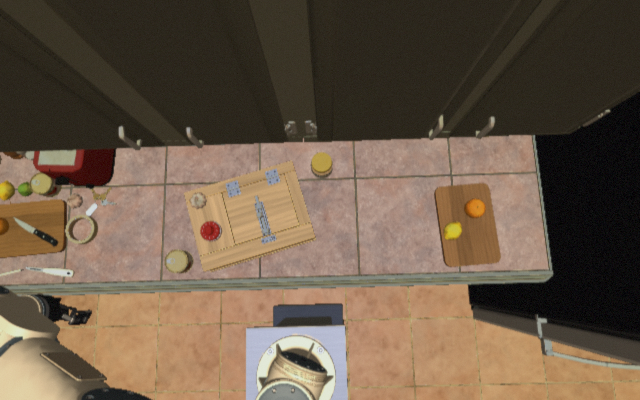

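View pics/side0.png

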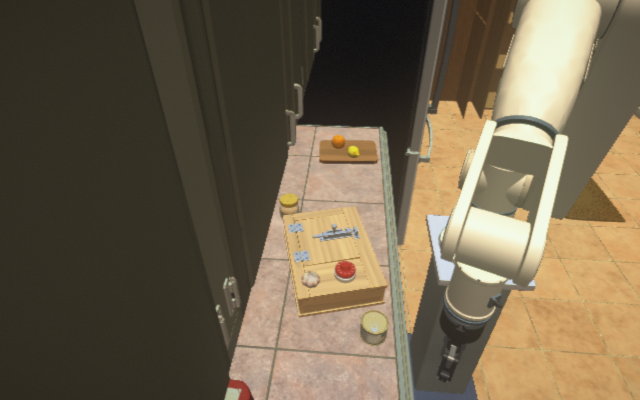

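The top view shows the bin around pixels (185–315, 165–270), yawed about 15°, with the bolt running from (258,198) to (268,240). The side view shows the bin at (285–383, 208–310). I'll enlarge both.

Run:
```python
import cv2,numpy as np
t=cv2.imread('pics/top0.png')[155:275,178:328]; s=cv2.imread('pics/side0.png')[200:315,275:395]
t=cv2.resize(t,None,fx=5,fy=5,interpolation=cv2.INTER_CUBIC); s=cv2.resize(s,None,fx=5,fy=5,interpolation=cv2.INTER_CUBIC)
cv2.imwrite('pics/tc.png',t); cv2.imwrite('pics/sc.png',s)
```

```text
(no output)
```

View pics/tc.png

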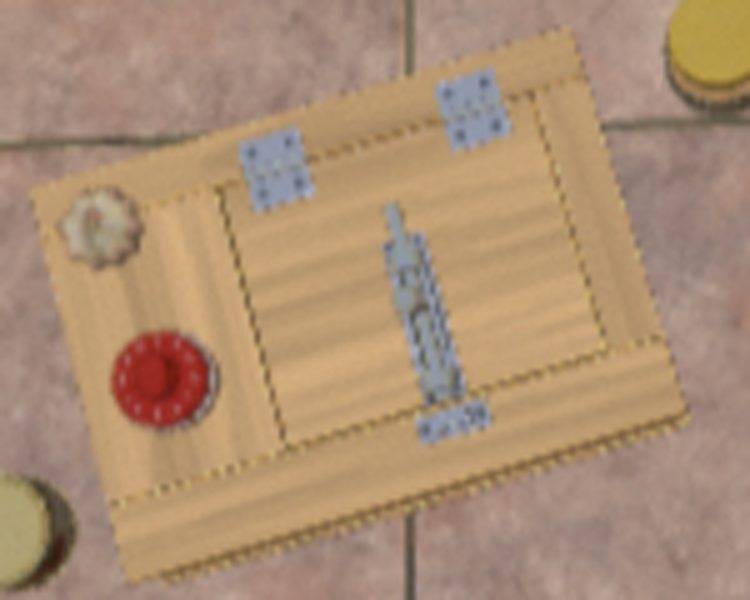

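View pics/sc.png

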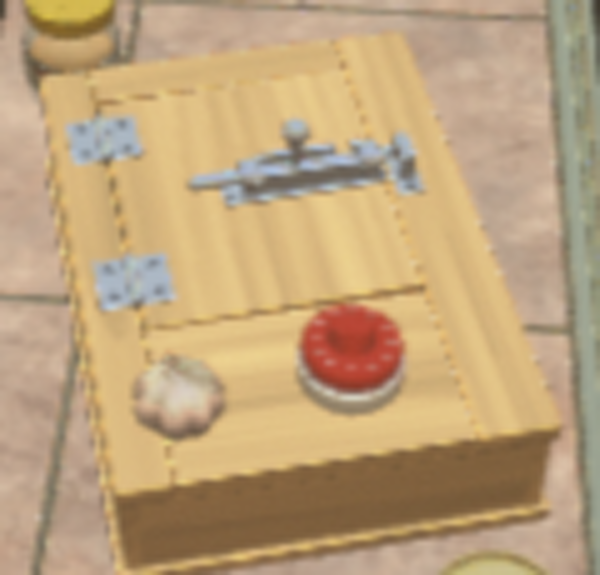

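The crops show the bin's top corners clearly. In the top crop they are (33,188), (573,30), (688,415) and (130,578). In the side crop they are (42,82), (403,35), (558,430) and (115,492), with the knob at (295,131) side and about (405,293) top. I'll fit the bin's pose from these.

```bash
cat > h.py <<'E'
import numpy as np
from scipy.optimize import least_squares
from scipy.spatial.transform import Rotation as Rn
from rig import imaging
def proj(i,X):
    c=np.atleast_2d(X)@i['R'].T+i['t']; p=c@i['mtx'].T; return p[:,:2]/p[:,2:]
E
python3 - <<'E'
from h import *
T=imaging.camera_info('top');S=imaging.camera_info('side')
tc=lambda a:np.array(a,float)/5-.4+[178,155]
sc=lambda a:np.array(a,float)/5-.4+[275,200]
# LR RR RF LF
tp=tc([[33,188],[573,30],[688,415],[130,578]]); sp=sc([[115,492],[42,82],[403,35],[558,430]])
B=np.array([[130,180,95],[130,-180,95],[-130,-180,95],[-130,180,95.]])
W=lambda p,b:np.atleast_2d(b)@np.array([[np.cos(p[2]),-np.sin(p[2]),0],[np.sin(p[2]),np.cos(p[2]),0],[0,0,1]]).T+[p[0],p[1],0]
for use in('both','top','side'):
    f=lambda p:np.concatenate([(proj(T,W(p,B))-tp).ravel()*(use!='side'),(proj(S,W(p,B))-sp).ravel()*(use!='top')])
    o=least_squares(f,[500,150,.25]); print(use,o.x,np.round(o.fun,1))
    if use=='both':p=o.x
kt=tc([405,293]);ks=sc([295,131])
f=lambda X:np.concatenate([proj(T,X)[0]-kt,proj(S,X)[0]-ks])
o=least_squares(f,[500,150,140.]);print('knob tri',o.x,o.fun)
Rt=W([0,0,p[2]],np.eye(3)).T
print('knob bin',Rt.T@(o.x-[p[0],p[1],0]))
f=lambda q:np.concatenate([proj(T,W(p,[q[0],-40,145]))[0]-kt,proj(S,W(p,[q[0],-40,145]))[0]-ks])
o=least_squares(f,[0]);print(o.x,o.fun,W(p,[o.x[0],-40,145]))
E
```

```text
both [5.01728050e+02 1.32626296e+02 2.62010460e-01] [-0.8 -0.7 -0.1 -0.8 -0.2 -0.2 -1.2  0.9 -0.5 -0.  -0.2 -1.7  0.5 -1.1
  1.1 -0.9]
top [5.01139430e+02 1.30801094e+02 2.61940157e-01] [-0.2 -0.5  0.4 -0.7  0.4  0.  -0.6  1.  -0.  -0.   0.  -0.   0.  -0.
  0.  -0. ]
side [5.02220595e+02 1.35710949e+02 2.62658816e-01] [-0.  -0.  -0.  -0.  -0.  -0.  -0.   0.  -0.8  0.9 -0.5 -1.1  0.3 -0.5
  1.  -0.1]
knob tri [494.70207411  92.05441177 145.40770374] [-0.02458918  0.39079123 -0.40101268 -0.08762854]
knob bin [-17.29523505 -37.36732452 145.40770374]
[-17.46205105] [ 0.85190149  0.214924   -0.52409308 -0.55311319] [[495.22287464  89.46837724 145.        ]]
```

Emit:
{"op": "drive_tool", "data": {
  "plan": [
    {"x": -0.69,"y": -0.57,"az": 1.09,"hand": 85},
    {"x": -1.38,"y": -1.15,"az": 2.18,"hand": 85},
    {"x": -2.08,"y": -1.72,"az": 3.27,"hand": 85},
    {"x": -2.77,"y": -2.3,"az": 4.36,"hand": 85},
    {"x": -3.46,"y": -2.87,"az": 5.45,"hand": 85},
    {"x": -4.15,"y": -3.45,"az": 6.54,"hand": 85},
    {"x": -4.85,"y": -4.02,"az": 7.63,"hand": 85},
    {"x": -5.54,"y": -4.6,"az": 8.73,"hand": 85}
  ]
}}

```text
invalid input
```

Emit:
{"op": "drive_tool", "data": {
  "plan": [
    {"x": -0.69,"y": -0.57,"z": 0,"ax": 0,"ay": 0,"az": 1.09,"hand": 85},
    {"x": -1.38,"y": -1.15,"z": 0,"ax": 0,"ay": 0,"az": 2.18,"hand": 85},
    {"x": -2.08,"y": -1.72,"z": 0,"ax": 0,"ay": 0,"az": 3.27,"hand": 85},
    {"x": -2.77,"y": -2.3,"z": 0,"ax": 0,"ay": 0,"az": 4.36,"hand": 85},
    {"x": -3.46,"y": -2.87,"z": 0,"ax": 0,"ay": 0,"az": 5.45,"hand": 85},
    {"x": -4.15,"y": -3.45,"z": 0,"ax": 0,"ay": 0,"az": 6.54,"hand": 85},
    {"x": -4.85,"y": -4.02,"z": 0,"ax": 0,"ay": 0,"az": 7.63,"hand": 85},
    {"x": -5.54,"y": -4.6,"z": 0,"ax": 0,"ay": 0,"az": 8.73,"hand": 85}
  ],
  "grip_force": 20
}}

```text
clock: 0.9
eef_pos: [408.0, 256.3, 231.2]
tcp_rot: [-3.142, 0.0, 1.828]
contact_force: [0.6, -0.1, 0.4]
opening: 0.997
grasp_force: 0.0
```

Emit:
{"op": "drive_tool", "data": {
  "plan": [
    {"x": -0.8,"y": 0.2,"z": 0,"ax": 0,"ay": 0,"az": 0,"hand": 60},
    {"x": -1.6,"y": 0.4,"z": 0,"ax": 0,"ay": 0,"az": 0,"hand": 60},
    {"x": -2.4,"y": 0.6,"z": 0.1,"ax": 0,"ay": 0,"az": 0,"hand": 60},
    {"x": -3.1,"y": 0.8,"z": 0.3,"ax": 0,"ay": 0,"az": 0,"hand": 60},
    {"x": -3.65,"y": 0.84,"z": 0.5,"ax": 0,"ay": 0,"az": -0.05,"hand": 60},
    {"x": -3.65,"y": 0.84,"z": 0.5,"ax": 0,"ay": 0,"az": -0.05,"hand": 60},
    {"x": -3.65,"y": 0.84,"z": 0.5,"ax": 0,"ay": 0,"az": -0.05,"hand": 60}
  ]
}}

```text
clock: 1.6
eef_pos: [495.1, 92.3, 205.9]
tcp_rot: [-3.14, -0.0, 1.836]
contact_force: [0.7, 0.5, 0.1]
opening: 0.705
grasp_force: 0.0
```

Run:
```python
from rig import monitor, imaging, r
import cv2,json
s=monitor.sense(); print({k:s[k] for k in('clock','eef_pos','tcp_rot','contact_force','opening')})
i=imaging.camera_info('wrist'); print(i)
im=imaging.grab_frame('wrist')[:,:,::-1]
cv2.imwrite('pics/w0.png',im);
```

```text
{'clock': 1.6, 'eef_pos': array([495.08543897,  92.27930601, 205.8728529 ]), 'tcp_rot': array([-3.14036462e+00, -3.31784760e-04,  1.83604709e+00]), 'contact_force': array([0.74763257, 0.51567669, 0.1337215 ]), 'opening': 0.7049976067728481}
{'mtx': array([[309.70691629,   0.        , 318.07612277],
       [  0.        , 309.70691629, 197.22567953],
       [  0.        ,   0.        ,   1.        ]]), 'R': array([[ 0.96498648,  0.26229536, -0.00149838],
       [ 0.25166479, -0.9242362 ,  0.28714504],
       [ 0.07393195, -0.27746817, -0.95788594]]), 't': array([-500.33947781,  -69.52536144,  343.37011966])}
```

View pics/w0.png

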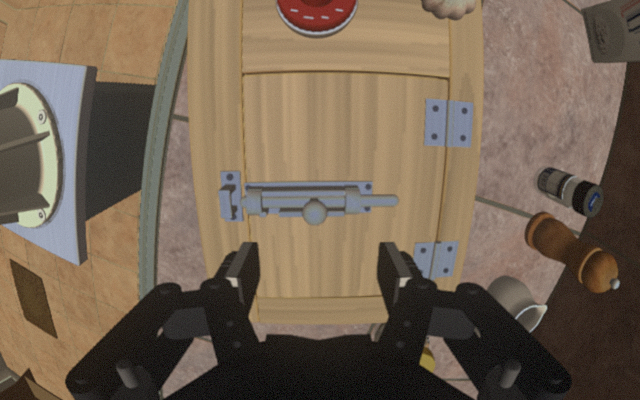

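The wrist view shows the knob at (315,211), the keeper at (230,203) and the bolt's tail at (398,200). The timer is at (317,12).

```bash
cat >> h.py <<'E'
def wray(i,px,z):
    d=(np.array(px,float)-i['mtx'][:2,2])/i['mtx'][0,0]; a=np.hypot(*d)
    v=np.r_[d/a*np.sin(a),np.cos(a)]; c=-i['R'].T@i['t']; w=i['R'].T@v
    return c+w*(z-c[2])/w[2]
def tobin(X,p=(501.73,132.63,.262)):
    d=X[:2]-np.array(p[:2]);c,s=np.cos(p[2]),np.sin(p[2]); return np.r_[c*d[0]+s*d[1],-s*d[0]+c*d[1],X[2]]
E
python3 - <<'E'
from h import *
i=imaging.camera_info('wrist')
for n,px,z in[('knob',(315,211),144.5),('tail',(397,200.5),109),('pinhead',(262,203),110),('keeper',(230,201),112),('hatchLF',(243,73),97),('hatchLR',(448,77),95),('binRF',(261,322),95),('binRR',(447,321),95)]:
    X=wray(i,px,z);print(n,X.round(1),tobin(X).round(1))
E
```

```text
knob [491.3  93.6 144.5] [-20.2 -35.  144.5]
tail [557.3 108.  109. ] [ 47.3 -38.1 109. ]
pinhead [450.5  77.  110. ] [-63.9 -40.5 110. ]
keeper [424.3  72.2 112. ] [-90.5 -38.3 112. ]
hatchLF [408.1 175.4  97. ] [-79.4  65.6  97. ]
hatchLR [573.  221.5  95. ] [91.9 67.4 95. ]
binRF [472.8 -58.4  95. ] [ -77.4 -177.    95. ]
binRR [671.1 -11.5  95. ] [ 126.2 -183.1   95. ]
```

Emit:
{"op": "drive_tool", "data": {
  "plan": [
    {"x": 0.03,"y": -0.056,"z": 0.5,"ax": 0,"ay": 0,"az": 0,"hand": 45},
    {"x": 0.03,"y": -0.056,"z": 1.0,"ax": 0,"ay": 0,"az": 0,"hand": 45},
    {"x": 0.03,"y": -0.056,"z": 1.3,"ax": 0,"ay": 0,"az": 0,"hand": 45},
    {"x": 0.03,"y": -0.056,"z": 1.5,"ax": 0,"ay": 0,"az": 0,"hand": 35},
    {"x": 0.03,"y": -0.056,"z": 1.5,"ax": 0,"ay": 0,"az": 0,"hand": 30},
    {"x": 0.03,"y": -0.056,"z": 1.5,"ax": 0,"ay": 0,"az": 0,"hand": 28}
  ]
}}

```text
clock: 2.25
eef_pos: [492.6, 94.0, 131.9]
tcp_rot: [3.141, 0.0, 1.839]
contact_force: [1.4, 0.8, -0.4]
opening: 0.329
grasp_force: 0.0
```

Run:
```python
from h import *
from rig import monitor
import cv2
print(monitor.sense()['eef_pos'])
cv2.imwrite('pics/w1.png',imaging.grab_frame('wrist')[:,:,::-1])
```

```text
[492.60727552  93.96798478 131.86828108]
```

View pics/w1.png

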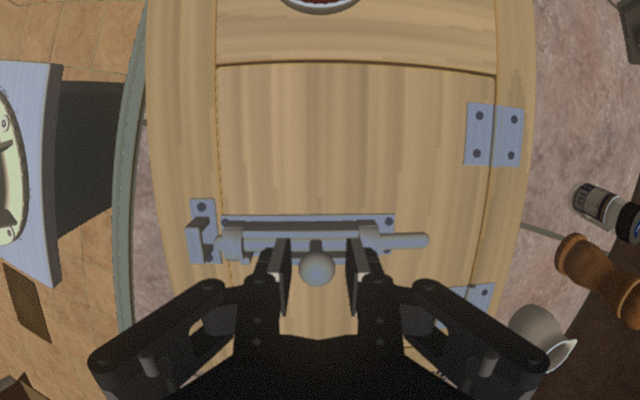

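The knob at (317,268) sits centred between the pads at (283,275) and (353,275). I'll close on it.

Emit:
{"op": "drive_tool", "data": {
  "plan": [
    {"x": 0,"y": 0,"z": 0,"ax": 0,"ay": 0,"az": 0,"hand": 20},
    {"x": 0,"y": 0,"z": 0,"ax": 0,"ay": 0,"az": 0,"hand": 14},
    {"x": 0,"y": 0,"z": 0,"ax": 0,"ay": 0,"az": 0,"hand": 14},
    {"x": 0,"y": 0,"z": 0,"ax": 0,"ay": 0,"az": 0,"hand": 14}
  ],
  "grip_force": 35
}}

```text
clock: 2.7
eef_pos: [492.5, 93.4, 131.6]
tcp_rot: [3.141, -0.0, 1.838]
contact_force: [-1.1, 0.9, 2.4]
opening: 0.179
grasp_force: 34.1
```

Emit:
{"op": "drive_tool", "data": {
  "plan": [
    {"x": 0,"y": 0,"z": 0.02,"ax": 0,"ay": 0,"az": 0,"hand": 14},
    {"x": 0,"y": 0,"z": 0.04,"ax": 0,"ay": 0,"az": 0,"hand": 14},
    {"x": 0,"y": 0,"z": 0.04,"ax": 0,"ay": 0,"az": 0,"hand": 14}
  ]
}}

```text
clock: 3.0
eef_pos: [492.3, 93.4, 129.5]
tcp_rot: [3.142, -0.0, 1.838]
contact_force: [-2.6, 0.2, 6.9]
opening: 0.179
grasp_force: 34.4
```

Emit:
{"op": "drive_tool", "data": {
  "plan": [
    {"x": 0,"y": 0,"z": 0.01,"ax": 0,"ay": 0,"az": 0,"hand": 14},
    {"x": 0,"y": 0,"z": 0.02,"ax": 0,"ay": 0,"az": 0,"hand": 14},
    {"x": 0,"y": 0,"z": 0.02,"ax": 0,"ay": 0,"az": 0,"hand": 14}
  ]
}}

```text
clock: 3.3
eef_pos: [493.1, 93.6, 129.2]
tcp_rot: [3.14, -0.0, 1.838]
contact_force: [-1.6, 0.6, 11.4]
opening: 0.181
grasp_force: 34.8
```

Emit:
{"op": "drive_tool", "data": {
  "plan": [
    {"x": 0,"y": 0,"z": 0.01,"ax": 0,"ay": 0,"az": 0,"hand": 14},
    {"x": 0,"y": 0,"z": 0.01,"ax": 0,"ay": 0,"az": 0,"hand": 14}
  ]
}}

```text
clock: 3.5
eef_pos: [493.6, 93.7, 129.1]
tcp_rot: [3.139, -0.0, 1.838]
contact_force: [-2.9, 1.0, 14.6]
opening: 0.179
grasp_force: 35.0
```

Emit:
{"op": "drive_tool", "data": {
  "plan": [
    {"x": 0,"y": -0.04,"z": 0,"ax": 0,"ay": 0,"az": 0,"hand": 14},
    {"x": 0,"y": -0.08,"z": 0,"ax": 0,"ay": 0,"az": 0,"hand": 14},
    {"x": 0,"y": -0.12,"z": 0,"ax": 0,"ay": 0,"az": 0,"hand": 14},
    {"x": 0,"y": -0.16,"z": 0,"ax": 0,"ay": 0,"az": 0,"hand": 14}
  ]
}}

```text
clock: 3.9
eef_pos: [487.1, 91.8, 129.2]
tcp_rot: [3.136, 0.0, 1.838]
contact_force: [1.2, 1.8, 9.1]
opening: 0.178
grasp_force: 34.7
```

Emit:
{"op": "drive_tool", "data": {
  "plan": [
    {"x": 0,"y": -0.04,"z": 0.01,"ax": 0,"ay": 0,"az": 0,"hand": 14},
    {"x": 0,"y": -0.08,"z": 0.01,"ax": 0,"ay": 0,"az": 0,"hand": 14},
    {"x": 0,"y": -0.12,"z": 0.01,"ax": 0,"ay": 0,"az": 0,"hand": 14}
  ]
}}

```text
clock: 4.2
eef_pos: [481.8, 90.4, 129.1]
tcp_rot: [3.135, 0.0, 1.838]
contact_force: [2.0, 2.9, 13.7]
opening: 0.178
grasp_force: 34.9
```

Emit:
{"op": "drive_tool", "data": {
  "plan": [
    {"x": 0,"y": -0.03,"z": 0,"ax": 0,"ay": 0,"az": 0,"hand": 14},
    {"x": 0,"y": -0.06,"z": 0,"ax": 0,"ay": 0,"az": 0,"hand": 14},
    {"x": 0,"y": -0.09,"z": 0,"ax": 0,"ay": 0,"az": 0,"hand": 14}
  ]
}}

```text
clock: 4.5
eef_pos: [477.5, 89.2, 129.1]
tcp_rot: [3.135, 0.0, 1.838]
contact_force: [1.7, 3.3, 13.8]
opening: 0.181
grasp_force: 34.9
```

Emit:
{"op": "drive_tool", "data": {
  "plan": [
    {"x": 0,"y": -0.03,"z": 0,"ax": 0,"ay": 0,"az": 0,"hand": 14},
    {"x": 0,"y": -0.06,"z": 0,"ax": 0,"ay": 0,"az": 0,"hand": 14},
    {"x": 0,"y": -0.09,"z": 0,"ax": 0,"ay": 0,"az": 0,"hand": 14},
    {"x": 0,"y": -0.12,"z": 0,"ax": 0,"ay": 0,"az": 0,"hand": 14}
  ]
}}

```text
clock: 4.9
eef_pos: [471.7, 87.6, 129.1]
tcp_rot: [3.135, 0.0, 1.838]
contact_force: [2.0, 2.6, 14.0]
opening: 0.176
grasp_force: 34.9
```

Emit:
{"op": "drive_tool", "data": {
  "plan": [
    {"x": 0,"y": -0.02,"z": 0,"ax": 0,"ay": 0,"az": 0,"hand": 14},
    {"x": 0,"y": -0.04,"z": 0,"ax": 0,"ay": 0,"az": 0,"hand": 14},
    {"x": 0,"y": -0.06,"z": 0,"ax": 0,"ay": 0,"az": 0,"hand": 14}
  ]
}}

```text
clock: 5.2
eef_pos: [468.8, 86.8, 129.1]
tcp_rot: [3.135, 0.0, 1.838]
contact_force: [1.5, 2.7, 13.8]
opening: 0.178
grasp_force: 34.9
```

Emit:
{"op": "drive_tool", "data": {
  "plan": [
    {"x": 0,"y": -0.02,"z": 0,"ax": 0,"ay": 0,"az": 0,"hand": 14},
    {"x": 0,"y": -0.04,"z": 0,"ax": 0,"ay": 0,"az": 0,"hand": 14}
  ]
}}

```text
clock: 5.4
eef_pos: [466.9, 86.3, 129.1]
tcp_rot: [3.135, 0.0, 1.838]
contact_force: [1.6, 2.6, 14.1]
opening: 0.181
grasp_force: 34.9
```

Emit:
{"op": "drive_tool", "data": {
  "plan": [
    {"x": 0,"y": -0.015,"z": 0,"ax": 0,"ay": 0,"az": 0,"hand": 14},
    {"x": 0,"y": -0.03,"z": 0,"ax": 0,"ay": 0,"az": 0,"hand": 14}
  ]
}}

```text
clock: 5.6
eef_pos: [465.5, 85.9, 129.1]
tcp_rot: [3.135, 0.0, 1.838]
contact_force: [2.1, 2.0, 14.1]
opening: 0.178
grasp_force: 34.9
```

Emit:
{"op": "drive_tool", "data": {
  "plan": [
    {"x": 0,"y": -0.015,"z": 0,"ax": 0,"ay": 0,"az": 0,"hand": 14},
    {"x": 0,"y": -0.03,"z": 0,"ax": 0,"ay": 0,"az": 0,"hand": 14}
  ]
}}

```text
clock: 5.8
eef_pos: [464.0, 85.5, 129.1]
tcp_rot: [3.135, 0.0, 1.838]
contact_force: [1.7, 3.0, 15.3]
opening: 0.177
grasp_force: 34.9
```

Emit:
{"op": "drive_tool", "data": {
  "plan": [
    {"x": 0,"y": -0.02,"z": 0,"ax": 0,"ay": 0,"az": 0,"hand": 14},
    {"x": 0,"y": -0.036,"z": 0,"ax": 0,"ay": 0,"az": 0,"hand": 14}
  ]
}}

```text
clock: 6.0
eef_pos: [462.3, 85.0, 129.1]
tcp_rot: [3.135, 0.0, 1.838]
contact_force: [1.8, 2.9, 14.8]
opening: 0.179
grasp_force: 34.9
```

Emit:
{"op": "drive_tool", "data": {
  "plan": [
    {"x": 0,"y": -0.02,"z": 0,"ax": 0,"ay": 0,"az": 0,"hand": 14},
    {"x": 0,"y": -0.036,"z": 0,"ax": 0,"ay": 0,"az": 0,"hand": 14}
  ]
}}

```text
clock: 6.2
eef_pos: [460.5, 84.6, 129.1]
tcp_rot: [3.135, 0.0, 1.838]
contact_force: [1.6, 2.6, 14.8]
opening: 0.175
grasp_force: 34.9
```

Emit:
{"op": "drive_tool", "data": {
  "plan": [
    {"x": 0,"y": -0.02,"z": 0,"ax": 0,"ay": 0,"az": 0,"hand": 14},
    {"x": 0,"y": -0.036,"z": 0,"ax": 0,"ay": 0,"az": 0,"hand": 14}
  ]
}}

```text
clock: 6.4
eef_pos: [458.8, 84.1, 129.1]
tcp_rot: [3.135, 0.0, 1.838]
contact_force: [2.7, 2.2, 14.9]
opening: 0.178
grasp_force: 34.9
```

Emit:
{"op": "drive_tool", "data": {
  "plan": [
    {"x": 0,"y": -0.016,"z": 0,"ax": 0,"ay": 0,"az": 0,"hand": 14},
    {"x": 0,"y": -0.03,"z": 0,"ax": 0,"ay": 0,"az": 0,"hand": 14}
  ]
}}

```text
clock: 6.6
eef_pos: [457.4, 83.7, 129.1]
tcp_rot: [3.135, 0.0, 1.838]
contact_force: [1.3, 2.5, 14.3]
opening: 0.181
grasp_force: 35.0
```

Emit:
{"op": "drive_tool", "data": {
  "plan": [
    {"x": 0,"y": -0.016,"z": 0,"ax": 0,"ay": 0,"az": 0,"hand": 14},
    {"x": 0,"y": -0.032,"z": 0,"ax": 0,"ay": 0,"az": 0,"hand": 14}
  ]
}}

```text
clock: 6.8
eef_pos: [455.9, 83.2, 129.1]
tcp_rot: [3.135, 0.0, 1.838]
contact_force: [2.6, 1.7, 13.9]
opening: 0.179
grasp_force: 35.0
```

Emit:
{"op": "drive_tool", "data": {
  "plan": [
    {"x": 0,"y": -0.016,"z": 0,"ax": 0,"ay": 0,"az": 0,"hand": 14},
    {"x": 0,"y": -0.032,"z": 0,"ax": 0,"ay": 0,"az": 0,"hand": 14}
  ]
}}

```text
clock: 7.0
eef_pos: [454.3, 82.8, 129.1]
tcp_rot: [3.135, 0.0, 1.838]
contact_force: [2.5, 1.9, 14.5]
opening: 0.179
grasp_force: 35.0
```

Emit:
{"op": "drive_tool", "data": {
  "plan": [
    {"x": 0,"y": -0.016,"z": 0,"ax": 0,"ay": 0,"az": 0,"hand": 14},
    {"x": 0,"y": -0.032,"z": 0,"ax": 0,"ay": 0,"az": 0,"hand": 14}
  ]
}}

```text
clock: 7.2
eef_pos: [453.9, 82.7, 129.2]
tcp_rot: [3.133, 0.0, 1.838]
contact_force: [7.4, 3.6, 8.0]
opening: 0.178
grasp_force: 34.7
```

Emit:
{"op": "drive_tool", "data": {
  "plan": [
    {"x": 0,"y": 0.03,"z": 0,"ax": 0,"ay": 0,"az": 0,"hand": 14},
    {"x": 0,"y": 0.06,"z": 0,"ax": 0,"ay": 0,"az": 0,"hand": 14},
    {"x": 0,"y": 0.09,"z": 0,"ax": 0,"ay": 0,"az": 0,"hand": 14},
    {"x": 0,"y": 0.12,"z": 0,"ax": 0,"ay": 0,"az": 0,"hand": 14},
    {"x": 0,"y": 0.12,"z": 0,"ax": 0,"ay": 0,"az": 0,"hand": 14}
  ]
}}

```text
clock: 7.7
eef_pos: [457.6, 83.7, 129.0]
tcp_rot: [3.137, 0.0, 1.838]
contact_force: [-2.0, 0.9, 17.7]
opening: 0.178
grasp_force: 35.3
```

Emit:
{"op": "drive_tool", "data": {
  "plan": [
    {"x": 0,"y": 0.014,"z": 0,"ax": 0,"ay": 0,"az": 0,"hand": 14},
    {"x": 0,"y": 0.027,"z": 0,"ax": 0,"ay": 0,"az": 0,"hand": 14},
    {"x": 0,"y": 0.027,"z": 0,"ax": 0,"ay": 0,"az": 0,"hand": 14}
  ]
}}

```text
clock: 8.0
eef_pos: [458.7, 84.0, 129.0]
tcp_rot: [3.138, 0.0, 1.838]
contact_force: [-3.0, 0.5, 18.9]
opening: 0.184
grasp_force: 35.3
```

Emit:
{"op": "drive_tool", "data": {
  "plan": [
    {"x": 0,"y": 0,"z": -0.02,"ax": 0,"ay": 0,"az": 0,"hand": 14},
    {"x": 0,"y": 0,"z": -0.045,"ax": 0,"ay": 0,"az": 0,"hand": 14},
    {"x": 0,"y": 0,"z": -0.045,"ax": 0,"ay": 0,"az": 0,"hand": 14}
  ]
}}

```text
clock: 8.3
eef_pos: [457.8, 83.8, 130.0]
tcp_rot: [3.139, 0.0, 1.838]
contact_force: [2.6, 0.2, 1.8]
opening: 0.182
grasp_force: 34.2
```

Emit:
{"op": "drive_tool", "data": {
  "plan": [
    {"x": 0,"y": 0.015,"z": 0,"ax": 0,"ay": 0,"az": 0,"hand": 14},
    {"x": 0,"y": 0.03,"z": 0,"ax": 0,"ay": 0,"az": 0,"hand": 14},
    {"x": 0,"y": 0.03,"z": 0,"ax": 0,"ay": 0,"az": 0,"hand": 14}
  ]
}}

```text
clock: 8.6
eef_pos: [457.7, 83.8, 129.3]
tcp_rot: [-3.14, 0.0, 1.838]
contact_force: [-1.3, -0.1, 5.1]
opening: 0.179
grasp_force: 34.4
```

Emit:
{"op": "drive_tool", "data": {
  "plan": [
    {"x": 0,"y": 0.015,"z": 0,"ax": 0,"ay": 0,"az": 0,"hand": 14},
    {"x": 0,"y": 0.025,"z": 0,"ax": 0,"ay": 0,"az": 0,"hand": 14},
    {"x": 0,"y": 0.025,"z": 0,"ax": 0,"ay": 0,"az": 0,"hand": 14}
  ]
}}

```text
clock: 8.9
eef_pos: [458.5, 84.1, 129.3]
tcp_rot: [-3.139, -0.0, 1.838]
contact_force: [-1.7, -1.4, 8.3]
opening: 0.175
grasp_force: 34.5
```

Emit:
{"op": "drive_tool", "data": {
  "plan": [
    {"x": 0,"y": 0.004,"z": 0,"ax": 0,"ay": 0,"az": 0,"hand": 22},
    {"x": 0,"y": 0.004,"z": 0,"ax": 0,"ay": 0,"az": 0,"hand": 32},
    {"x": 0,"y": 0.004,"z": 0,"ax": 0,"ay": 0,"az": 0,"hand": 36},
    {"x": 0,"y": 0.004,"z": 0,"ax": 0,"ay": 0,"az": 0,"hand": 36}
  ]
}}

```text
clock: 9.3
eef_pos: [459.3, 84.4, 129.3]
tcp_rot: [-3.141, -0.0, 1.838]
contact_force: [0.3, -0.4, 0.0]
opening: 0.422
grasp_force: 0.0
```

Run:
```python
from h import *
from rig import monitor
import cv2
print(monitor.sense()['eef_pos'])
cv2.imwrite('pics/w2.png',imaging.grab_frame('wrist')[:,:,::-1])
```

```text
[459.33582331  84.36016889 129.27527158]
```

View pics/w2.png

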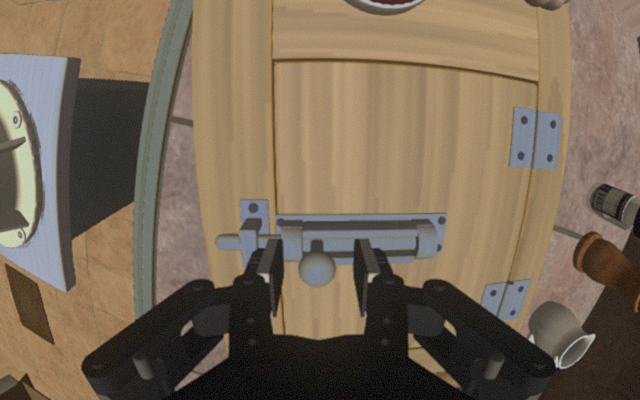

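Run:
```python
from h import *
i=imaging.camera_info('wrist')
for n,px,z in[('knob',(317,268),142),('tip',(216,241.5),107.5),('keeper',(251,241),107.5),('rear',(432,240),107.5)]:
    X=wray(i,px,z);print(n,X.round(1),tobin(X).round(1))
print(tobin(np.array([459.3,84.4,129])))
```

```text
knob [458.   82.6 142. ] [-55.2 -37.  142. ]
tip [399.7  63.5 107.5] [-116.5  -40.4  107.5]
keeper [420.8  70.2 107.5] [-94.3 -39.3 107.5]
rear [526.1  98.9 107.5] [ 14.8 -38.9 107.5]
[-53.47421706 -35.59418365 129.        ]
```

Emit:
{"op": "drive_tool", "data": {
  "plan": [
    {"x": 0,"y": 0,"z": -0.4,"ax": 0,"ay": 0,"az": 0,"hand": 36},
    {"x": 0,"y": 0,"z": -0.8,"ax": 0,"ay": 0,"az": 0,"hand": 36},
    {"x": 0.3,"y": 0,"z": -0.9,"ax": 0,"ay": 0,"az": 0,"hand": 10},
    {"x": 0.6,"y": 0,"z": -0.9,"ax": 0,"ay": 0,"az": 0,"hand": 0},
    {"x": 0.6,"y": 0,"z": -0.9,"ax": 0,"ay": 0,"az": 0,"hand": 0},
    {"x": 0.6,"y": 0,"z": -0.9,"ax": 0,"ay": 0,"az": 0,"hand": 0},
    {"x": 0.6,"y": 0,"z": -0.9,"ax": 0,"ay": 0,"az": 0,"hand": 0}
  ]
}}

```text
clock: 10.05
eef_pos: [451.6, 112.9, 174.3]
tcp_rot: [-3.141, 0.0, 1.838]
contact_force: [0.4, 0.0, 1.1]
opening: 0.001
grasp_force: 0.0
```

Emit:
{"op": "drive_tool", "data": {
  "plan": [
    {"x": 0,"y": 0,"z": 0.4,"ax": 0,"ay": 0,"az": 0,"hand": 0},
    {"x": 0,"y": 0,"z": 0.72,"ax": 0,"ay": 0,"az": 0,"hand": 0},
    {"x": -0.06,"y": 0,"z": 0.72,"ax": 0,"ay": 0,"az": 0,"hand": 0},
    {"x": -0.12,"y": 0,"z": 0.72,"ax": 0,"ay": 0,"az": 0,"hand": 0},
    {"x": -0.18,"y": 0,"z": 0.72,"ax": 0,"ay": 0,"az": 0,"hand": 0},
    {"x": -0.24,"y": 0,"z": 0.72,"ax": 0,"ay": 0,"az": 0,"hand": 0}
  ]
}}

```text
clock: 10.65
eef_pos: [455.5, 101.5, 139.3]
tcp_rot: [3.14, -0.0, 1.837]
contact_force: [0.3, 1.2, 1.6]
opening: 0.003
grasp_force: 0.6
```

Emit:
{"op": "drive_tool", "data": {
  "plan": [
    {"x": -0.06,"y": 0,"z": 0,"ax": 0,"ay": 0,"az": 0,"hand": 0},
    {"x": -0.12,"y": 0,"z": 0,"ax": 0,"ay": 0,"az": 0,"hand": 0},
    {"x": -0.18,"y": 0,"z": 0,"ax": 0,"ay": 0,"az": 0,"hand": 0},
    {"x": -0.23,"y": 0,"z": 0,"ax": 0,"ay": 0,"az": 0,"hand": 0}
  ]
}}

```text
clock: 11.05
eef_pos: [458.1, 90.5, 138.7]
tcp_rot: [3.141, 0.0, 1.838]
contact_force: [-0.6, 1.9, 0.5]
opening: 0.004
grasp_force: 0.5
```

Emit:
{"op": "drive_tool", "data": {
  "plan": [
    {"x": -0.04,"y": 0,"z": 0,"ax": 0,"ay": 0,"az": 0,"hand": 0},
    {"x": -0.08,"y": 0,"z": 0,"ax": 0,"ay": 0,"az": 0,"hand": 0}
  ]
}}

```text
clock: 11.25
eef_pos: [459.0, 86.7, 138.5]
tcp_rot: [3.142, -0.0, 1.838]
contact_force: [0.4, 1.3, -1.0]
opening: -0.001
grasp_force: 0.4
```

Emit:
{"op": "drive_tool", "data": {
  "plan": [
    {"x": -0.05,"y": 0,"z": 0,"ax": 0,"ay": 0,"az": 0,"hand": 0},
    {"x": -0.1,"y": 0,"z": 0,"ax": 0,"ay": 0,"az": 0,"hand": 0}
  ]
}}

```text
clock: 11.45
eef_pos: [460.2, 81.9, 138.4]
tcp_rot: [-3.141, -0.0, 1.838]
contact_force: [-1.1, 0.5, 0.5]
opening: 0.002
grasp_force: 0.4
```

Emit:
{"op": "drive_tool", "data": {
  "plan": [
    {"x": -0.055,"y": 0,"z": 0.01,"ax": 0,"ay": 0,"az": 0,"hand": 0},
    {"x": -0.106,"y": 0,"z": 0.03,"ax": 0,"ay": 0,"az": 0,"hand": 0},
    {"x": -0.166,"y": 0,"z": 0.06,"ax": 0,"ay": 0,"az": 0,"hand": 0},
    {"x": -0.226,"y": 0,"z": 0.09,"ax": 0,"ay": 0,"az": 0,"hand": 0}
  ]
}}

```text
clock: 11.85
eef_pos: [463.3, 70.9, 133.9]
tcp_rot: [-3.142, -0.0, 1.838]
contact_force: [-0.0, -0.2, 0.3]
opening: -0.002
grasp_force: 0.4
```

Run:
```python
from h import *
import cv2
cv2.imwrite('pics/w3.png',imaging.grab_frame('wrist')[:,:,::-1])
s=imaging.grab_frame('side')[200:315,275:395,::-1]
cv2.imwrite('pics/s3.png',cv2.resize(s,None,fx=4,fy=4,interpolation=cv2.INTER_CUBIC))
```

```text
(no output)
```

View pics/w3.png

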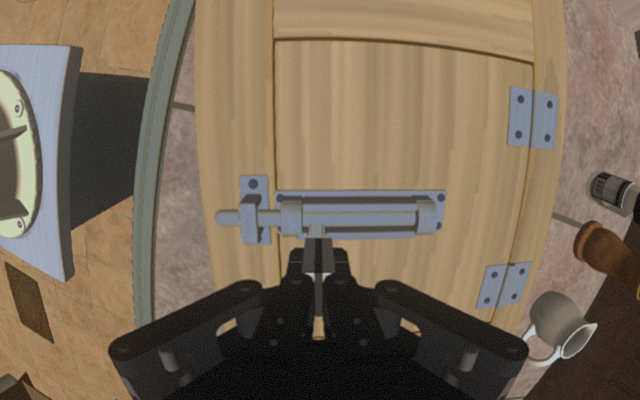

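The stem at (319,232) lies over to the right through the notch, with the knob ahead of the fingers. I'll carry on along the arc.

Emit:
{"op": "drive_tool", "data": {
  "plan": [
    {"x": -0.04,"y": 0,"z": 0.035,"ax": 0,"ay": 0,"az": 0,"hand": 0},
    {"x": -0.08,"y": 0,"z": 0.07,"ax": 0,"ay": 0,"az": 0,"hand": 0},
    {"x": -0.115,"y": 0,"z": 0.1,"ax": 0,"ay": 0,"az": 0,"hand": 0},
    {"x": -0.148,"y": 0,"z": 0.13,"ax": 0,"ay": 0,"az": 0,"hand": 0}
  ]
}}

```text
clock: 12.35
eef_pos: [465.2, 63.9, 127.4]
tcp_rot: [-3.142, -0.0, 1.838]
contact_force: [-0.5, 1.8, -0.4]
opening: 0.0
grasp_force: 0.4
```

Emit:
{"op": "drive_tool", "data": {
  "plan": [
    {"x": 0.04,"y": 0,"z": -0.15,"ax": 0,"ay": 0,"az": 0,"hand": 0},
    {"x": 0,"y": 0,"z": -0.3,"ax": 0,"ay": 0,"az": 0,"hand": 0},
    {"x": -0.2,"y": 0,"z": -0.3,"ax": 0,"ay": 0,"az": 0,"hand": 0},
    {"x": -0.37,"y": 0,"z": -0.25,"ax": 0,"ay": 0,"az": 0,"hand": 0},
    {"x": -0.37,"y": 0,"z": -0.15,"ax": 0,"ay": 0,"az": 0,"hand": 0},
    {"x": -0.37,"y": 0,"z": -0.08,"ax": 0,"ay": 0,"az": 0,"hand": 0}
  ]
}}

```text
clock: 12.95
eef_pos: [469.8, 45.7, 130.8]
tcp_rot: [-3.141, -0.0, 1.837]
contact_force: [-0.5, -0.1, -0.2]
opening: 0.002
grasp_force: 0.0
```

Emit:
{"op": "drive_tool", "data": {
  "plan": [
    {"x": 0,"y": 0,"z": 0.04,"ax": 0,"ay": 0,"az": 0,"hand": 0},
    {"x": 0,"y": 0,"z": 0.08,"ax": 0,"ay": 0,"az": 0,"hand": 0},
    {"x": 0,"y": 0,"z": 0.12,"ax": 0,"ay": 0,"az": 0,"hand": 0},
    {"x": 0,"y": 0,"z": 0.16,"ax": 0,"ay": 0,"az": 0,"hand": 0},
    {"x": 0,"y": 0,"z": 0.18,"ax": 0,"ay": 0,"az": 0,"hand": 0}
  ]
}}

```text
clock: 13.45
eef_pos: [470.1, 46.2, 122.4]
tcp_rot: [-3.142, 0.0, 1.838]
contact_force: [0.6, -1.3, 0.9]
opening: 0.001
grasp_force: 0.5
```

Emit:
{"op": "drive_tool", "data": {
  "plan": [
    {"x": 0,"y": 0,"z": 0.015,"ax": 0,"ay": 0,"az": 0,"hand": 0},
    {"x": 0,"y": 0,"z": 0.03,"ax": 0,"ay": 0,"az": 0,"hand": 0},
    {"x": 0,"y": 0,"z": 0.04,"ax": 0,"ay": 0,"az": 0,"hand": 0}
  ]
}}

```text
clock: 13.75
eef_pos: [470.1, 46.1, 120.6]
tcp_rot: [3.142, 0.0, 1.838]
contact_force: [-0.5, -0.9, 2.7]
opening: 0.001
grasp_force: 1.6
```

Emit:
{"op": "drive_tool", "data": {
  "plan": [
    {"x": 0,"y": 0,"z": 0.015,"ax": 0,"ay": 0,"az": 0,"hand": 0},
    {"x": 0,"y": 0,"z": 0.03,"ax": 0,"ay": 0,"az": 0,"hand": 0},
    {"x": 0,"y": 0,"z": 0.03,"ax": 0,"ay": 0,"az": 0,"hand": 0}
  ]
}}

```text
clock: 14.05
eef_pos: [470.1, 46.1, 119.3]
tcp_rot: [3.142, 0.0, 1.838]
contact_force: [-2.7, -1.2, 8.3]
opening: -0.002
grasp_force: 3.9
```

Emit:
{"op": "drive_tool", "data": {
  "plan": [
    {"x": 0,"y": 0,"z": 0.014,"ax": 0,"ay": 0,"az": 0,"hand": 0},
    {"x": 0,"y": 0,"z": 0.014,"ax": 0,"ay": 0,"az": 0,"hand": 0}
  ]
}}

```text
clock: 14.25
eef_pos: [470.7, 46.2, 119.1]
tcp_rot: [3.14, 0.0, 1.838]
contact_force: [-2.1, -1.5, 12.9]
opening: 0.0
grasp_force: 5.9
```

Rigid: the handle is on its end stop. I'll lift off, clear the area and check.

Emit:
{"op": "drive_tool", "data": {
  "plan": [
    {"x": 0,"y": 0,"z": -0.05,"ax": 0,"ay": 0,"az": 0,"hand": 0},
    {"x": 0,"y": 0,"z": -0.4,"ax": 0,"ay": 0,"az": 0,"hand": 0},
    {"x": 0,"y": 0,"z": -1.0,"ax": 0,"ay": 0,"az": 0,"hand": 0},
    {"x": 0,"y": 0,"z": -1.7,"ax": 0,"ay": 0,"az": 0,"hand": 0},
    {"x": -0.5,"y": 0,"z": -2.2,"ax": 0,"ay": 0,"az": 0,"hand": 0},
    {"x": -0.8,"y": 0,"z": -2.2,"ax": 0,"ay": 0,"az": 0,"hand": 0},
    {"x": -0.8,"y": 0,"z": -2.2,"ax": 0,"ay": 0,"az": 0,"hand": 0},
    {"x": -0.8,"y": 0,"z": -2.2,"ax": 0,"ay": 0,"az": 0,"hand": 0}
  ]
}}

```text
clock: 15.05
eef_pos: [480.2, 7.6, 227.8]
tcp_rot: [-3.141, -0.001, 1.837]
contact_force: [0.1, 0.1, -0.4]
opening: -0.001
grasp_force: 0.0
```

Run:
```python
from h import *
import cv2
a=imaging.grab_frame('wrist')[:,:,::-1][20:300,150:550]
cv2.imwrite('pics/w4.png',cv2.resize(a,None,fx=2,fy=2,interpolation=cv2.INTER_CUBIC))
```

```text
(no output)
```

View pics/w4.png

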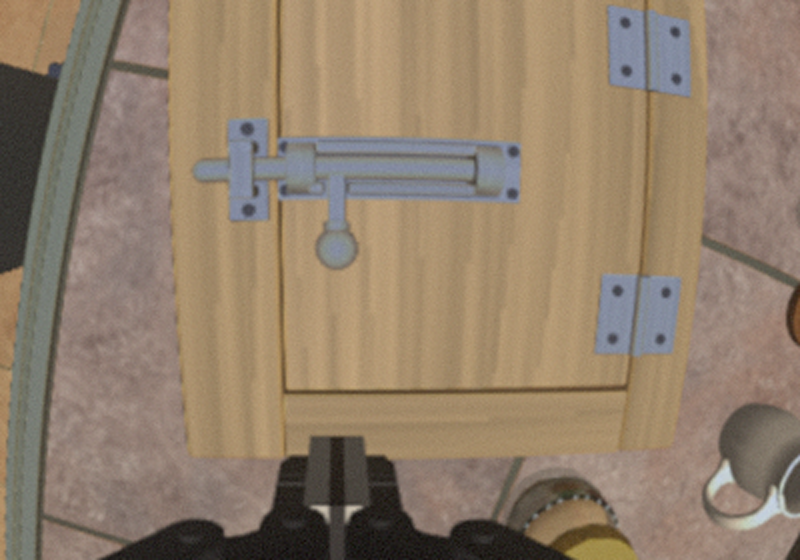

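The pin stands through the keeper at (210,170), and the handle is folded down in the notch with its knob at (337,248). The arm is clear, so I'm handing in.

```bash
python3 -c "
from rig import r
print(r.sign_off())"
```

```text
the job is handed in; nothing more can be done
None
```

The bread bin is locked: I pressed the hatch shut, slid the bolt through the keeper, turned the handle down into the notch to its end stop and let go. The arm was clear when I handed in at about 15 s; the sign-off gave no verdict.

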